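# Set the stroke of a dispensing valve

## Robot

A 6-joint arm with a two-finger parallel gripper is mounted at the origin on the work surface. World frame = base frame: x ahead of the robot, y to its left, z up, the work surface at z = 0. Lengths are in m, angles in rad, forces in N, time in s.
With the tool pointing down it reaches from about 0.275 to 0.775 m from the base axis. Payload 14.6 kg.
Tool frame: the origin (TCP) lies between the finger pads, 19 mm behind the fingertips; this is the grasp point; z points along the fingers, y is the line along which they close (so a half turn about z gives the same grasp; the last joint's range is limited). The gripper opens to 85 mm and grips with 20 to 120 N. Pads are 22 mm wide; open, the fingers measure 114 mm over their backs; the gripper's body (76 mm by 85 mm) begins 54 mm behind the grasp point. The pads swing forward as they close: fully open they stand 13 mm farther back than shut.
Start: joints at [-1.268, 0.263, -0.048, 1.259, 0, 1.415], TCP at [0.232, -0.471, 0.25] pointing down, gripper open.
Joint ranges: [-2.65, 2.65], [-0.89, 1.7], [-1.18, 1.37], [-2.13, 2.11], [-1.35, 1.29], [-3.14, 3.14]. Speed limits (rad/s): [1.89, 1.89, 2.57, 2.79, 3.14, 3.14].

## Interface

Orientations are given as a rotation vector (axis times angle).
In Python, from plant import bot, cams gives the robot as it stands.
- The arm moves only by the shell command python3 -m crank 'ROWS' [FORCE]. ROWS is JSON, a list of rows, each an object with "slide": the shift along the world's x, y, z in mm, a list of three; "dr": the turn, a rotation vector about the world's x, y, z in degrees, a list of three; "claw": the closure, from -1 (fully open) to 1 (shut). In form: [{"slide": [tx, ty, tz], "dr": [wx, wy, wz], "claw": claw}, ...]. A call has 1 to 5 rows; each row shifts and turns the commanded pose from where the row before left it; what a row does not reach is not made up. A row lasts 1/12 s, in which the tool goes at most 41.7 mm and 7.16 degrees, less where a joint would pass 70% of its speed; a pose out of reach is approached as far as the arm can. A call is refused whole if a number of a shift passes 41.7 or a number of a turn 7.16, either way. A call with a gripper value outside its range is refused whole. The fingers move at their own pace and stop on an object; FORCE is the grip in N (left out, the last holds). Time passes only in rows, so rows that do not move let the fingers close. It gives the time, the measured TCP pose, the force, the opening and the grip force at its end, in the units of the state.
- bot.get_state(): the state, without advancing time (a new reading comes with each control period).
- cams.get_image(name): name is "side" or "top"; returns a dict with "img" (384x512x3 uint8, blue, green, red), "range_z" (384x512 float32, m along the optical axis (not along the pixel's ray), 0 where there is no reading), "fov_y" (degrees; the focal length in pixels is half the picture's height over the tangent of half this angle, whatever the lens; pixels are square), "cx", "cy" (the principal point, pixels), "rvec" (rotation vector, rad) and "tvec" (3), from world to camera coordinates, as OpenCV has them. Camera axes: x right, y down, z forward; pixel columns grow to the right and rows downward; lengths in m; the calibration is good to about 2 mm. A picture is of the moment at which its call begins.
- bot.hand_in(): hands the job in; it is judged then, once.
Trained networks look in the newest picture that a camera, given by its name, has taken for a name from the list of things; names that differ only in an ending like _2 or _b are one class to them, and where a whole thing is asked for, a point or a joint stands for the part that bears it (a point fixed in the world has none). Each returns a list of dicts, best first, with "p" (0 to 1); they miss things now and then, are a little off and sometimes report something else, mostly with a low value. They report only what shows in the picture. A call takes as long as a camera call. They do not tell look-alikes from the thing itself.
- cams.spot_in(camera, label): "box" ([left, top, right, bottom] in pixels, round what is visible of it).
- cams.spot_point(camera, label): "centre" ([column, row] in pixels: a listed point, or the origin of a listed thing).
The state is a dict: "clock": time; "qpos": joint angles; "joint_vel": joint speeds; "tau": joint torques, N m; "ee_pos": TCP position; "orientation": TCP orientation; "wrist_force": force on the tool from outside, world axes, zero at the start; "wrist_torque": the same for the moment, N m; "grip_width": opening from 0.0 (shut) to 1.0 (fully open); "gripper_force": force on a finger pad.
Only numpy, scipy, OpenCV 4.12 (cv2) and the standard library are available. Lean on these libraries where they do the work, as an engineer would, in place of code of your own. Each camera call takes 0.05 s, during which the arm holds its last target. There are 200 camera calls.

## Task

Two blue dispensing valves stand on the bench; set the stroke of the one with the orange wing screw: turn that screw clockwise, regripping as needed, until it is firmly seated on its stop, then back it off a quarter turn. The job finishes while holding: stay there with the wing still gripped squarely between the two fingers and keep it still. Leave the black screw as it is set and do not push the other things on the bench about.

Things in the scene. Friction and masses are not known exactly. Their poses are not given: they have to be found in the camera images.
- valve_a: Fixed setup stand with the blue valve that carries the ORANGE screw. Origin on the bench under the valve's upright axis; place (left or right) and yaw vary. Grey base 120 x 90 x 12 (x -48 to +72), aluminium column 22 x 32, 122 high, 52 behind the axis (+x), clamp arm 76 to 100 high; valve body dia 38, up to 135. (sizes in mm)
- valve_a_dial (a point): Centre of the top of the dark grey dial plate (dia 72, 140 above the bench) under the orange wing; axes as valve_a. On the dial a red tick points to -x (screw seated), a green tick to -y (a quarter turn back); small white ticks every 30 degrees. (sizes in mm)
- valve_a_screw (a joint): Angle of the orange screw, rad: 0 seated on its hard stop, grows counter-clockwise seen from above (backing off), to 4.6 at most; starts at 1.8 to 4.2. At 0 the wing's white line points to the red tick, at 1.571 to the green. Friction about 0.06 N m, no spring: it stays where left; no axial travel.
- orange_wing_grip (a point): On the screw's axis inside the orange wing, 172 above the bench, at the height to grip (fingertips then 4 above the hub). Turns with the screw; at angle 0 its axes match valve_a. Wing: upright bar 44 long (x), 12 thick (y; pinch across it from above), 149 to 183 high, on a hub dia 26. White line on top marks the -x end. (sizes in mm)
- valve_b: Second stand and blue valve of the same build and sizes as valve_a, with a BLACK wing screw that is already set and must stay as it is. (sizes in mm)
- black_wing_tip (a point): Top of the pointer end of the black wing, 22 from its axis, 183 above the bench: shows whether the black screw has been turned. (sizes in mm)
- jig_plate: Loose orange jig plate with six holes, 130 x 220 x 10, lying at the far side of the bench. Origin centre of underside. Bystander. (sizes in mm)
- foam_block: Loose cream slab 110 x 160 x 28, left side. Origin centre of underside. Bystander. (sizes in mm)
- tip_jar: Loose jar with blue cap, dia 60, 75 high, far left. Origin centre of underside. Bystander. (sizes in mm)
- white_tray: Loose white open tray 200 x 140 x 40, right side, holding two amber cartridges. Origin centre of underside. Bystander. (sizes in mm)
- cartridge0: Loose amber cartridge, dia 24, 135 long, lying along its x in the white tray. Bystander. (sizes in mm)
- cartridge1: The second amber cartridge in the tray, same size. Bystander. (sizes in mm)
- screwdriver: Loose screwdriver lying on the right, near side. Bystander. (sizes in mm)
- pot: Loose white can, dia 48, 100 high, far right. Origin centre of underside. Bystander. (sizes in mm)
There are look-alikes about, which are no part of the job. Leave any brown or yellow look-alike of the valve_a alone.

How it is judged:
By the outcome, as a careful person would: the job done as asked, in the order asked, and still so for the second after the job is handed in, while the arm keeps its last pose, push and grip.
It also fails if it takes over 58 s, if anything falls off the work surface, if the arm or the gripper's body presses on something with over 40 N, if the wrist force passes 120 N, or if a joint passes its speed limit or range.

## Working session

There is one attempt and no reset: what is moved stays moved. The work goes in short steps, Python scripts to look and compute and a shell command to move; the robot and the scene stay as the last step left them, time stands still between calls to the robot, and variables do not carry over. Pictures are saved under pics/ and viewed, at most 10 in all, crops included, and the job is handed in when it is done.

```bash
mkdir -p pics; ls; cat > h.py <<'E'
import numpy as np, cv2
from plant import bot, cams
def K(d):
    h,w=d["img"].shape[:2]; f=h/2/np.tan(np.radians(d["fov_y"])/2)
    return f
def world(d,u,v,z=None):
    """pixel -> world; with depth, or on the plane of height z"""
    f=K(d); R=cv2.Rodrigues(np.array(d["rvec"],float))[0]; t=np.array(d["tvec"],float).ravel()
    ray=np.array([(u-d["cx"])/f,(v-d["cy"])/f,1.]); o=-R.T@t; r=R.T@ray
    if z is None: return o+r*d["range_z"][int(round(v)),int(round(u))]
    return o+r*(z-o[2])/r[2]
def pix(d,p):
    R=cv2.Rodrigues(np.array(d["rvec"],float))[0]; c=R@np.array(p)+np.array(d["tvec"],float).ravel()
    return K(d)*c[:2]/c[2]+[d["cx"],d["cy"]]
E
python3 - <<'E'
from h import *
a=cams.get_image("top")
for l in ["valve_a","valve_a_dial","orange_wing_grip","black_wing_tip"]:
    print(l,[(round(r["p"],2),np.round(r["centre"]).tolist()) for r in cams.spot_point("top",l)[:4]])
b=cams.get_image("side")
for l in ["valve_a_dial","orange_wing_grip","black_wing_tip"]:
    print(l,[(round(r["p"],2),np.round(r["centre"]).tolist()) for r in cams.spot_point("side",l)[:4]])
cv2.imwrite("pics/top.png",cv2.resize(a["img"],(768,576),interpolation=cv2.INTER_CUBIC));cv2.imwrite("pics/side.png",cv2.resize(b["img"],(768,576)))
s=bot.get_state();print({k:np.round(v,3).tolist() for k,v in s.items()})
E
```

```text
pics
valve_a [(0.91, [261.0, 255.0]), (0.86, [126.0, 262.0]), (0.81, [303.0, 192.0]), (0.81, [193.0, 250.0])]
valve_a_dial [(0.96, [263.0, 252.0]), (0.86, [186.0, 190.0]), (0.67, [110.0, 266.0]), (0.55, [242.0, 189.0])]
orange_wing_grip [(0.61, [109.0, 263.0]), (0.59, [187.0, 250.0]), (0.53, [185.0, 189.0]), (0.43, [261.0, 252.0])]
black_wing_tip [(0.66, [318.0, 188.0])]
valve_a_dial [(0.97, [299.0, 213.0]), (0.89, [252.0, 247.0]), (0.73, [216.0, 222.0]), (0.73, [252.0, 198.0])]
orange_wing_grip [(0.66, [248.0, 191.0]), (0.58, [214.0, 210.0]), (0.55, [296.0, 207.0]), (0.48, [196.0, 286.0])]
black_wing_tip [(0.49, [283.0, 163.0])]
{'clock': 0.45, 'qpos': [-1.268, 0.263, -0.048, 1.259, -0.0, 1.416], 'joint_vel': [0.0, 0.001, 0.001, -0.0, 0.001, -0.0], 'tau': [-0.001, -63.694, 38.453, 0.002, -0.0, -0.0], 'ee_pos': [0.232, -0.471, 0.25], 'orientation': [-3.06, -0.713, 0.0], 'wrist_force': [-0.406, 0.251, 0.079], 'wrist_torque': [0.083, 0.022, -0.001], 'gripper_force': 0.0, 'grip_width': 1.003}
```

View pics/top.png

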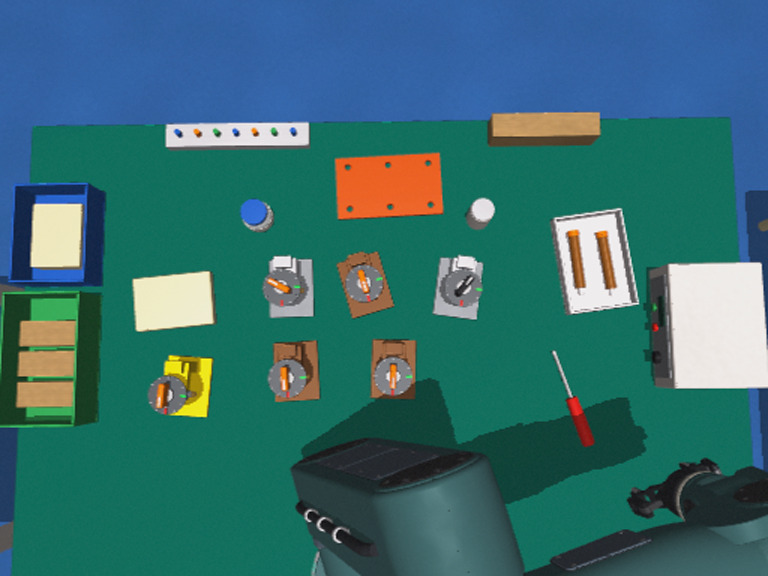

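View pics/side.png

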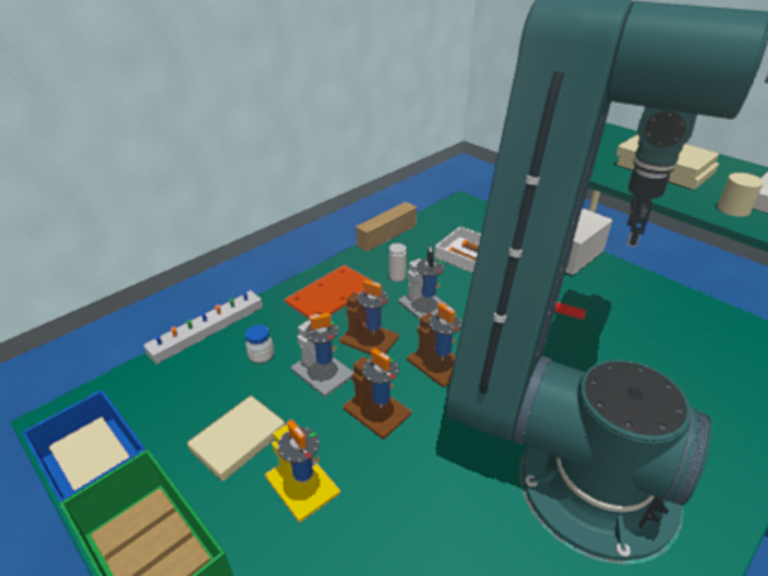

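The top view shows the grey stand with the orange wing at about (190,191) in native pixels, and in the side view it is at (214,222). The black-wing stand is at (305,190). The brown and yellow stands are look-alikes.

```bash
cat >> h.py <<'E'
def cloud(d):
    f=K(d); R=cv2.Rodrigues(np.array(d["rvec"],float))[0]; t=np.array(d["tvec"],float).ravel()
    v,u=np.mgrid[:384,:512]; z=d["range_z"]
    P=np.dstack([(u-d["cx"])/f*z,(v-d["cy"])/f*z,z])
    P=(P-t)@R; P[z<=0]=np.nan
    return P
E
python3 - <<'E'
from h import *
a=cams.get_image("top");P=cloud(a);I=a["img"].astype(int);H=cv2.cvtColor(a["img"],cv2.COLOR_BGR2HSV)
sub=np.zeros((384,512),bool);sub[165:220,165:215]=True
z=P[...,2]
print("seen dial",world(a,190,191,.14), "cam",-cv2.Rodrigues(np.array(a["rvec"]))[0].T@np.array(a["tvec"]).ravel())
grey=(H[...,1]<60)&(H[...,2]<140)
for n,m,zz in [("dial",sub&grey&(z>.13)&(z<.148),.14),("wing",sub&(z>.16)&(z<.2),.183)]:
    Q=P[m];print(n,m.sum(),Q.mean(0),np.ptp(Q,axis=0),cv2.minEnclosingCircle(Q[:,:2].astype(np.float32)))
def ticks(name,m,zz):
    vs,us=np.nonzero(m);W=np.array([world(a,u,v,zz) for u,v in zip(us,vs)])
    print(name,len(W),W[:,:2].mean(0) if len(W) else '');return W
red=sub&((H[...,0]<6)|(H[...,0]>172))&(H[...,1]>130);ticks("red",red,.14)
gr=sub&(H[...,0]>45)&(H[...,0]<80)&(H[...,1]>120)&(z>.12);ticks("green",gr,.14)
org=sub&(H[...,0]>7)&(H[...,0]<20)&(H[...,1]>150);W=ticks("orange",org,.183);
print(cv2.fitLine(W[:,:2].astype(np.float32),cv2.DIST_L2,0,.01,.01).ravel(),cv2.minAreaRect(W[:,:2].astype(np.float32)))
b=a["img"][165:215,165:215]
s=cams.get_image("side");c=s["img"][185:275,180:270]
cv2.imwrite("pics/c1.png",np.hstack([cv2.resize(b,(395,395),interpolation=cv2.INTER_CUBIC),cv2.resize(c,(395,395),interpolation=cv2.INTER_CUBIC)]))
E
```

```text
seen dial [0.57865882 0.17727756 0.14      ] cam [ 0.43372631 -0.02812345  1.49913456]
dial 342 [0.57750393 0.18280146 0.1402312 ] [0.0687972  0.06963976 0.01651128] ((0.578457236289978, 0.1844625025987625), 0.03623902052640915)
wing 73 [0.57689231 0.1826001  0.18116642] [0.02670523 0.04050396 0.02767177] ((0.5774550437927246, 0.1838957667350769), 0.021941544488072395)
red 8 [0.54879765 0.184176  ]
green 7 [0.57965167 0.15533688]
orange 58 [0.57525617 0.17844223]
[0.3963249  0.9181103  0.57525617 0.17844222] ((0.5731346607208252, 0.17256225645542145), (0.06540627777576447, 0.014314491301774979), 68.56969451904297)
```

View pics/c1.png

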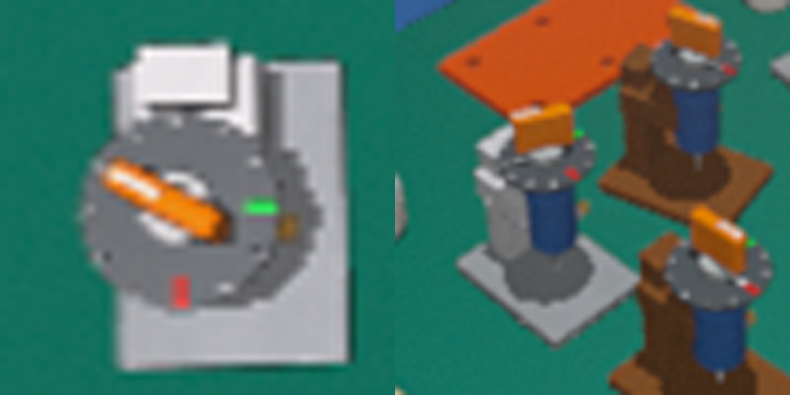

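The crop confirms the dial centre at about (0.578, 0.184). The red tick points to -x and the green to -y, so yaw is about 1°. The wing's white end points along about 64–66° in the world frame, so the screw is at about 4.15 rad. I'll approach above it.

```bash
R='x'
python3 -m crank '[{"slide":[19,36,6],"dr":[0,0,7],"claw":-1},{"slide":[19,36,6],"dr":[0,0,7],"claw":-1},{"slide":[19,36,6],"dr":[0,0,7],"claw":-1},{"slide":[19,36,6],"dr":[0,0,7],"claw":-1},{"slide":[19,36,6],"dr":[0,0,7],"claw":-1}]' 60
python3 -m crank '[{"slide":[19,36,0],"dr":[0,0,7],"claw":-1},{"slide":[19,36,0],"dr":[0,0,7],"claw":-1},{"slide":[19,36,0],"dr":[0,0,7],"claw":-1},{"slide":[19,36,0],"dr":[0,0,7],"claw":-1},{"slide":[19,36,0],"dr":[0,0,7],"claw":-1}]'
python3 -m crank '[{"slide":[19,36,0],"dr":[0,0,7],"claw":-1},{"slide":[19,36,0],"dr":[0,0,7],"claw":-1},{"slide":[0,0,0],"dr":[0,0,7],"claw":-1},{"slide":[0,0,0],"dr":[0,0,7],"claw":-1},{"slide":[0,0,0],"dr":[0,0,7],"claw":-1}]'
cat >> h.py <<'E'
def st(msg=""):
    s=bot.get_state(); from scipy.spatial.transform import Rotation as Ro
    M=Ro.from_rotvec(s["orientation"]).as_matrix()
    print(msg,"t %.2f"%s["clock"],"pos",np.round(np.array(s["ee_pos"])*1000,1),"xyaw %.1f"%np.degrees(np.arctan2(M[1,0],M[0,0])),"tilt",np.round(M[:2,2],3),"q6 %.1f"%np.degrees(s["qpos"][5]),"F",np.round(s["wrist_force"],1),"T",np.round(s["wrist_torque"],2),"w %.3f g %.1f"%(s["grip_width"],s["gripper_force"]))
E
python3 -c "
from h import *
st()
a=cams.get_image('side')
P=cloud(a);H=cv2.cvtColor(a['img'],cv2.COLOR_BGR2HSV)
m=np.zeros((384,512),bool);m[200:235,195:235]=True
z=P[...,2];grey=(H[...,1]<60)&(H[...,2]<140)
Q=P[m&grey&(z>.136)&(z<.145)];print(len(Q),cv2.minEnclosingCircle(Q[:,:2].astype(np.float32)))
org=m&(H[...,0]>7)&(H[...,0]<20)&(H[...,1]>150)&(z>.15);Q=P[org];print(len(Q),Q.mean(0),Q.min(0),Q.max(0));T=Q[:,:2].astype(np.float32)
print(cv2.minAreaRect(T),cv2.fitLine(T,cv2.DIST_L2,0,.01,.01).ravel())
"
```

```text
clock: 0.97
ee_pos: [0.3273, -0.2892, 0.2803]
orientation: [2.699, 1.607, 0.0]
wrist_force: [0.8, -0.3, 0.8]
grip_width: 1.0
gripper_force: 0.0
clock: 1.38
ee_pos: [0.4225, -0.109, 0.2803]
orientation: [2.09, 2.345, 0.0]
wrist_force: [1.0, -1.8, -0.2]
grip_width: 1.001
gripper_force: 0.0
clock: 1.8
ee_pos: [0.4603, -0.038, 0.2799]
orientation: [-1.285, -2.867, 0.0]
wrist_force: [-0.5, 0.2, 0.1]
grip_width: 0.999
gripper_force: 0.0
 t 1.80 pos [460.3 -38.  279.9] xyaw 131.7 tilt [-0. -0.] q6 33.5 F [-0.5  0.2  0.1] T [ 0.02  0.01 -0.  ] w 0.999 g 0.0
148 ((0.5759660005569458, 0.18746137619018555), 0.03502044081687927)
103 [0.57397124 0.18890967 0.17112736] [0.56299301 0.16929212 0.15321265] [0.5866985  0.20717312 0.18454172]
((0.577343761920929, 0.18806704878807068), (0.040799498558044434, 0.01462162472307682), 62.131874084472656) [0.4622897  0.88672894 0.5739713  0.18890968]
```

```bash
python3 -m crank '[{"slide":[17,32,0],"dr":[0,0,7],"claw":-1},{"slide":[17,32,0],"dr":[0,0,7],"claw":-1},{"slide":[17,32,0],"dr":[0,0,7],"claw":-1},{"slide":[17,32,0],"dr":[0,0,7],"claw":-1},{"slide":[17,32,0],"dr":[0,0,7],"claw":-1}]' >/dev/null
python3 -m crank '[{"slide":[17,32,0],"dr":[0,0,7],"claw":-1},{"slide":[15,32,0],"dr":[0,0,7],"claw":-1},{"slide":[0,0,0],"dr":[0,0,7],"claw":-1},{"slide":[0,0,0],"dr":[0,0,7],"claw":-1},{"slide":[0,0,0],"dr":[0,0,7],"claw":-1}]' >/dev/null
python3 -m crank '[{"slide":[0,0,0],"dr":[0,0,7],"claw":-1},{"slide":[0,0,0],"dr":[0,0,7],"claw":-1},{"slide":[0,0,0],"dr":[0,0,7],"claw":-1},{"slide":[0,0,0],"dr":[0,0,7],"claw":-1},{"slide":[0,0,0],"dr":[0,0,7],"claw":-1}]' >/dev/null
python3 -m crank '[{"slide":[0,0,-25],"dr":[0,0,6],"claw":-1},{"slide":[0,0,-20],"dr":[0,0,0],"claw":-1},{"slide":[0,0,0],"dr":[0,0,0],"claw":-1}]' >/dev/null
python3 -c "
from h import *
st()
a=cams.get_image('side');c=a['img'][120:270,140:290]
b=cams.get_image('top')['img'][130:240,130:260]
cv2.imwrite('pics/d1.png',np.hstack([cv2.resize(c,(395,395),interpolation=cv2.INTER_CUBIC),cv2.resize(b,(395,395),interpolation=cv2.INTER_CUBIC)]))"
```

```text
t 3.35 pos [575.8 184.6 231.7] xyaw -117.9 tilt [-0.005 -0.001] q6 -52.0 F [-1.  -1.  -1.7] T [ 0.01  0.04 -0.04] w 1.004 g 0.0
```

View pics/d1.png

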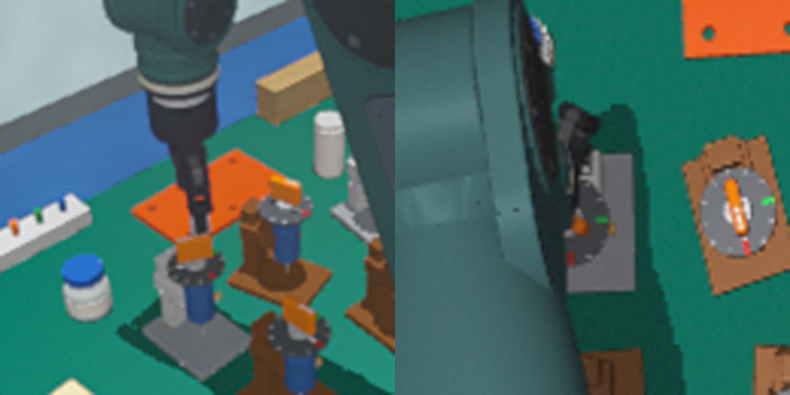

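The side crop shows the gripper directly above the orange wing at about crop (195,245), with the fingers either side of it. Next I'll descend and close.

```bash
python3 -m crank '[{"slide":[1,1,-15],"dr":[0,0,0],"claw":-1},{"slide":[0,0,-15],"dr":[0,0,0],"claw":-1},{"slide":[0,0,-15],"dr":[0,0,0],"claw":-1},{"slide":[0,0,-14],"dr":[0,0,0],"claw":-1},{"slide":[0,0,0],"dr":[0,0,0],"claw":-1}]' 60 >/dev/null
python3 -c "
from h import *
st()"
python3 -m crank '[{"slide":[0,0,0],"dr":[0,0,0],"claw":1},{"slide":[0,0,0],"dr":[0,0,0],"claw":1},{"slide":[0,0,0],"dr":[0,0,0],"claw":1},{"slide":[0,0,0],"dr":[0,0,0],"claw":1},{"slide":[0,0,0],"dr":[0,0,0],"claw":1}]' 40 >/dev/null
python3 -c "
from h import *
st()"
python3 -m crank '[{"slide":[0,0,0],"dr":[0,0,0],"claw":1},{"slide":[0,0,0],"dr":[0,0,0],"claw":1},{"slide":[0,0,0],"dr":[0,0,0],"claw":1},{"slide":[0,0,0],"dr":[0,0,0],"claw":1},{"slide":[0,0,0],"dr":[0,0,0],"claw":1}]' >/dev/null
python3 -c "
from h import *
st()"
```

```text
t 3.87 pos [577.7 185.9 175.1] xyaw -117.9 tilt [-0.002 -0.   ] q6 -52.0 F [-0.1  0.  -0.7] T [-0.03 -0.01 -0.01] w 1.002 g 0.0
 t 4.28 pos [578.3 186.1 176.6] xyaw -117.8 tilt [0.001 0.   ] q6 -52.1 F [-0.8 -0.8  0.4] T [-0.01 -0.03  0.04] w 0.297 g 0.0
 t 4.70 pos [578.3 186.  176.5] xyaw -117.8 tilt [ 0.001 -0.   ] q6 -52.1 F [ 0.4 -0.4  6.7] T [-0.16  0.08  0.08] w 0.133 g 41.1
```

```bash
python3 -m crank '[{"slide":[0,0,0],"dr":[0,0,-4],"claw":1},{"slide":[0,0,0],"dr":[0,0,-7],"claw":1},{"slide":[0,0,0],"dr":[0,0,-7],"claw":1},{"slide":[0,0,0],"dr":[0,0,-7],"claw":1},{"slide":[0,0,0],"dr":[0,0,-7],"claw":1}]' >/dev/null
python3 -c "
from h import *
st()"
python3 -m crank '[{"slide":[0,0,0],"dr":[0,0,-7],"claw":1},{"slide":[0,0,0],"dr":[0,0,-7],"claw":1},{"slide":[0,0,0],"dr":[0,0,-7],"claw":1},{"slide":[0,0,0],"dr":[0,0,-7],"claw":1},{"slide":[0,0,0],"dr":[0,0,-7],"claw":1}]' >/dev/null
python3 -c "
from h import *
st()"
python3 -m crank '[{"slide":[0,0,0],"dr":[0,0,-7],"claw":1},{"slide":[0,0,0],"dr":[0,0,-7],"claw":1},{"slide":[0,0,0],"dr":[0,0,-7],"claw":1},{"slide":[0,0,0],"dr":[0,0,-7],"claw":1},{"slide":[0,0,0],"dr":[0,0,-7],"claw":1}]' >/dev/null
python3 -c "
from h import *
st()"
python3 -m crank '[{"slide":[0,0,0],"dr":[0,0,-7],"claw":1},{"slide":[0,0,0],"dr":[0,0,-7],"claw":1},{"slide":[0,0,0],"dr":[0,0,-4],"claw":1},{"slide":[0,0,0],"dr":[0,0,0],"claw":1},{"slide":[0,0,0],"dr":[0,0,0],"claw":1}]' >/dev/null
python3 -c "
from h import *
st()"
```

```text
t 5.12 pos [577.9 186.4 176.5] xyaw -150.1 tilt [0.    0.001] q6 -19.7 F [-2.9  2.   8.1] T [0.45 0.5  0.07] w 0.136 g 41.3
 t 5.53 pos [577.8 186.9 176.4] xyaw 174.9 tilt [0.    0.002] q6 15.3 F [-3.8  5.8  6.8] T [ 1.21  0.63 -0.01] w 0.128 g 41.3
 t 5.95 pos [578.  187.4 176.5] xyaw 139.9 tilt [0.001 0.003] q6 50.3 F [-1.7  9.2  4.6] T [1.99 0.21 0.05] w 0.137 g 41.0
 t 6.37 pos [578.2 187.6 176.4] xyaw 122.3 tilt [0.001 0.003] q6 68.0 F [ 0.8 10.7  5. ] T [ 2.05  0.04 -0.04] w 0.131 g 41.0
```

```bash
python3 -m crank '[{"slide":[0,0,0],"dr":[0,0,0],"claw":-0.2},{"slide":[0,0,0],"dr":[0,0,0],"claw":-0.2},{"slide":[0,0,0],"dr":[0,0,0],"claw":-0.2},{"slide":[0,0,0],"dr":[0,0,0],"claw":-0.2},{"slide":[0,0,0],"dr":[0,0,0],"claw":-0.2}]' >/dev/null
python3 -c "
from h import *
st()"
python3 -m crank '[{"slide":[0,0,15],"dr":[0,0,0],"claw":-0.2},{"slide":[0,2,20],"dr":[0,0,0],"claw":-0.2},{"slide":[0,0,20],"dr":[0,0,7],"claw":-0.2},{"slide":[0,0,0],"dr":[0,0,7],"claw":-0.2},{"slide":[0,0,0],"dr":[0,0,7],"claw":-0.2}]' >/dev/null
python3 -m crank '[{"slide":[0,0,0],"dr":[0,0,7],"claw":-0.2},{"slide":[0,0,0],"dr":[0,0,7],"claw":-0.2},{"slide":[0,0,0],"dr":[0,0,7],"claw":-0.2},{"slide":[0,0,0],"dr":[0,0,7],"claw":-0.2},{"slide":[0,0,0],"dr":[0,0,7],"claw":-0.2}]' >/dev/null
python3 -m crank '[{"slide":[0,0,0],"dr":[0,0,7],"claw":-0.2},{"slide":[0,0,0],"dr":[0,0,7],"claw":-0.2},{"slide":[0,0,0],"dr":[0,0,7],"claw":-0.2},{"slide":[0,0,0],"dr":[0,0,7],"claw":-0.2},{"slide":[0,0,0],"dr":[0,0,7],"claw":-0.2}]' >/dev/null
python3 -m crank '[{"slide":[0,0,0],"dr":[0,0,7],"claw":-0.2},{"slide":[0,0,0],"dr":[0,0,7],"claw":-0.2},{"slide":[0,0,0],"dr":[0,0,7],"claw":-0.2},{"slide":[0,0,0],"dr":[0,0,7],"claw":-0.2},{"slide":[0,0,0],"dr":[0,0,7],"claw":-0.2}]' >/dev/null
python3 -m crank '[{"slide":[0,0,0],"dr":[0,0,7],"claw":-0.2},{"slide":[0,0,0],"dr":[0,0,7],"claw":-0.2},{"slide":[0,0,0],"dr":[0,0,7],"claw":-0.2},{"slide":[0,0,0],"dr":[0,0,7],"claw":-0.2},{"slide":[0,0,0],"dr":[0,0,7],"claw":-0.2}]' >/dev/null
python3 -m crank '[{"slide":[0,0,0],"dr":[0,0,7],"claw":-0.2},{"slide":[0,0,0],"dr":[0,0,7],"claw":-0.2},{"slide":[0,0,0],"dr":[0,0,5],"claw":-0.2},{"slide":[0,0,0],"dr":[0,0,0],"claw":-0.2},{"slide":[0,0,0],"dr":[0,0,0],"claw":-0.2}]' >/dev/null
python3 -c "
from h import *
st()
a=cams.get_image('side')
P=cloud(a);H=cv2.cvtColor(a['img'],cv2.COLOR_BGR2HSV);z=P[...,2]
m=np.zeros((384,512),bool);m[200:235,195:235]=True
org=m&(H[...,0]>7)&(H[...,0]<20)&(H[...,1]>150)&(z>.15);T=P[org][:,:2].astype(np.float32)
print(len(T),cv2.minAreaRect(T),cv2.fitLine(T,cv2.DIST_L2,0,.01,.01).ravel())
c=a['img'][150:250,160:260]
cv2.imwrite('pics/e1.png',cv2.resize(c,(500,500),interpolation=cv2.INTER_CUBIC))"
```

```text
t 6.78 pos [578.  185.9 175.9] xyaw 122.2 tilt [-0. -0.] q6 67.9 F [-0.4 -0.1 -0.5] T [ 0.02 -0.01  0.02] w 0.598 g 0.0
 t 9.28 pos [578.  188.  230.9] xyaw -57.9 tilt [-0. -0.] q6 -111.7 F [-0.1  1.2  0.1] T [ 0.01  0.04 -0.01] w 0.598 g 0.0
69 ((0.571331262588501, 0.18427105247974396), (0.06143860146403313, 0.03955917805433273), 52.38151168823242) [ 0.38063353 -0.92472595  0.570708    0.19175151]
```

View pics/e1.png

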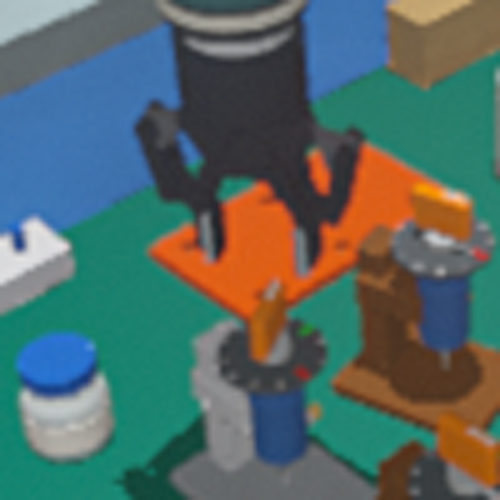

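The wing is now seen nearly end-on at crop (270,320), centred below the open fingers, so the 120° turn worked. I'll descend and regrip.

```bash
python3 -m crank '[{"slide":[0,0,-15],"dr":[0,0,0],"claw":-0.2},{"slide":[0,0,-15],"dr":[0,0,0],"claw":-0.2},{"slide":[0,0,-15],"dr":[0,0,0],"claw":-0.2},{"slide":[0,0,-14],"dr":[0,0,0],"claw":-0.2},{"slide":[0,0,0],"dr":[0,0,0],"claw":-0.2}]' 40 >/dev/null
python3 -c "
from h import *
st()"
python3 -m crank '[{"slide":[0,0,0],"dr":[0,0,0],"claw":1},{"slide":[0,0,0],"dr":[0,0,0],"claw":1},{"slide":[0,0,0],"dr":[0,0,0],"claw":1},{"slide":[0,0,0],"dr":[0,0,0],"claw":1},{"slide":[0,0,0],"dr":[0,0,0],"claw":1}]' 40 >/dev/null
python3 -c "
from h import *
st()"
python3 -m crank '[{"slide":[0,0,0],"dr":[0,0,0],"claw":1},{"slide":[0,0,0],"dr":[0,0,-5],"claw":1},{"slide":[0,0,0],"dr":[0,0,-7],"claw":1},{"slide":[0,0,0],"dr":[0,0,-7],"claw":1},{"slide":[0,0,0],"dr":[0,0,-7],"claw":1}]' >/dev/null
python3 -c "
from h import *
st()"
python3 -m crank '[{"slide":[0,0,0],"dr":[0,0,-7],"claw":1},{"slide":[0,0,0],"dr":[0,0,-7],"claw":1},{"slide":[0,0,0],"dr":[0,0,-7],"claw":1},{"slide":[0,0,0],"dr":[0,0,-7],"claw":1},{"slide":[0,0,0],"dr":[0,0,-7],"claw":1}]' >/dev/null
python3 -c "
from h import *
st()"
python3 -m crank '[{"slide":[0,0,0],"dr":[0,0,-7],"claw":1},{"slide":[0,0,0],"dr":[0,0,-7],"claw":1},{"slide":[0,0,0],"dr":[0,0,-7],"claw":1},{"slide":[0,0,0],"dr":[0,0,-7],"claw":1},{"slide":[0,0,0],"dr":[0,0,0],"claw":1}]' >/dev/null
python3 -c "
from h import *
st()"
```

```text
t 9.75 pos [576.9 187.8 169.6] xyaw -57.9 tilt [-0.004 -0.001] q6 -111.7 F [ 0.1 -0.2 -0.6] T [ 0.   -0.    0.01] w 0.598 g 0.0
 t 10.17 pos [578.2 188.  173.1] xyaw -57.8 tilt [ 0.001 -0.   ] q6 -111.9 F [-3.2 -2.3  7.2] T [-0.29  0.55 -0.05] w 0.135 g 41.7
 t 10.58 pos [578.7 188.1 173.1] xyaw -84.1 tilt [0.002 0.   ] q6 -85.5 F [ 1.  -0.7  4.1] T [-0.15 -0.18  0.09] w 0.131 g 41.3
 t 11.00 pos [579.3 188.  173.1] xyaw -119.1 tilt [ 0.003 -0.   ] q6 -50.5 F [ 4.8 -1.4  2.6] T [-0.37 -0.94  0.01] w 0.135 g 41.1
 t 11.42 pos [579.6 187.6 173.1] xyaw -147.3 tilt [ 0.004 -0.001] q6 -22.4 F [ 6.4 -4.1  0.2] T [-0.88 -1.25 -0.08] w 0.132 g 41.1
```

```bash
python3 -m crank '[{"slide":[1,-0.5,0],"dr":[0,0,-6],"claw":1},{"slide":[0,0,0],"dr":[0,0,-6],"claw":1},{"slide":[0,0,0],"dr":[0,0,-6],"claw":1},{"slide":[0,0,0],"dr":[0,0,-3],"claw":1},{"slide":[0,0,0],"dr":[0,0,0],"claw":1}]' >/dev/null
python3 -c "
from h import *
st()"
for i in 1 ; do
python3 -m crank '[{"slide":[0,0,0],"dr":[0,0,-2],"claw":1},{"slide":[0,0,0],"dr":[0,0,-2],"claw":1},{"slide":[0,0,0],"dr":[0,0,0],"claw":1}]' >/dev/null
python3 -c "
from h import *
st()"
python3 -m crank '[{"slide":[0,0,0],"dr":[0,0,-2],"claw":1},{"slide":[0,0,0],"dr":[0,0,-1],"claw":1},{"slide":[0,0,0],"dr":[0,0,0],"claw":1}]' >/dev/null
python3 -c "
from h import *
st()"
python3 -m crank '[{"slide":[0,0,0],"dr":[0,0,-2],"claw":1},{"slide":[0,0,0],"dr":[0,0,0],"claw":1}]' >/dev/null
python3 -c "
from h import *
st()"
done
```

```text
t 11.83 pos [579.9 187.2 173.1] xyaw -168.0 tilt [ 0.002 -0.001] q6 -1.8 F [ 1.5 -4.5  6.2] T [-0.91 -0.29 -0.04] w 0.133 g 41.8
 t 12.08 pos [579.9 187.1 173.1] xyaw -171.8 tilt [ 0.002 -0.001] q6 2.1 F [ 2.3 -5.1  6.1] T [-0.98 -0.34 -0.06] w 0.133 g 41.8
 t 12.33 pos [579.9 187.1 173.1] xyaw -174.8 tilt [ 0.002 -0.001] q6 5.0 F [ 2.4 -5.1  6. ] T [-1.14 -0.32 -0.08] w 0.130 g 41.8
 t 12.50 pos [579.9 187.  173.1] xyaw -176.8 tilt [ 0.002 -0.001] q6 7.1 F [ 1.8 -4.3  7. ] T [-1.11 -0.31 -0.05] w 0.134 g 41.8
```

```bash
python3 -m crank '[{"slide":[0,-0.5,0],"dr":[0,0,-2],"claw":1},{"slide":[0,0,0],"dr":[0,0,0],"claw":1}]' 60 >/dev/null
python3 -c "
from h import *
st()"
python3 -m crank '[{"slide":[0,0,0],"dr":[0,0,-2],"claw":1},{"slide":[0,0,0],"dr":[0,0,0],"claw":1}]' >/dev/null
python3 -c "
from h import *
st()"
python3 -m crank '[{"slide":[0,0,0],"dr":[0,0,-2],"claw":1},{"slide":[0,0,0],"dr":[0,0,0],"claw":1}]' >/dev/null
python3 -c "
from h import *
st()"
python3 -m crank '[{"slide":[0,0,0],"dr":[0,0,-2],"claw":1},{"slide":[0,0,0],"dr":[0,0,0],"claw":1}]' >/dev/null
python3 -c "
from h import *
st()"
```

```text
t 12.67 pos [579.9 187.  173.1] xyaw -178.8 tilt [0.003 0.   ] q6 9.0 F [ 2.6 -1.9  6.6] T [-0.56 -0.27  0.26] w 0.128 g 62.2
 t 12.83 pos [579.9 187.  173.2] xyaw 179.3 tilt [ 0.003 -0.   ] q6 10.9 F [ 3.2 -3.2  7.3] T [-0.68 -0.26  1.37] w 0.128 g 69.7
 t 13.00 pos [579.9 187.  173.2] xyaw 177.3 tilt [ 0.003 -0.   ] q6 12.9 F [ 1.2 -3.6  7.3] T [-0.8  -0.23  2.04] w 0.133 g 87.9
 t 13.17 pos [579.9 187.  173.3] xyaw 175.4 tilt [ 0.003 -0.   ] q6 14.9 F [ 2.  -4.   8.1] T [-0.87 -0.24  2.76] w 0.128 g 109.2
```

The screw hit its stop at about −178.5° tool yaw, and the torque rose to 2.8 N·m, so it is firmly seated. Now I'll back it off to about −88°.

```bash
python3 -m crank '[{"slide":[0,0,0],"dr":[0,0,2],"claw":1},{"slide":[0,0,0],"dr":[0,0,2.5],"claw":1},{"slide":[0,0,0],"dr":[0,0,2],"claw":1},{"slide":[0,0,0],"dr":[0,0,0],"claw":1},{"slide":[0,0,0],"dr":[0,0,0],"claw":1}]' 60 >/dev/null
python3 -c "
from h import *
st()"
python3 -m crank '[{"slide":[0,0,0],"dr":[0,0,5],"claw":1},{"slide":[0,0,0],"dr":[0,0,7],"claw":1},{"slide":[0,0,0],"dr":[0,0,7],"claw":1},{"slide":[0,0,0],"dr":[0,0,7],"claw":1},{"slide":[0,0,0],"dr":[0,0,7],"claw":1}]' >/dev/null
python3 -c "
from h import *
st()"
python3 -m crank '[{"slide":[0,0,0],"dr":[0,0,7],"claw":1},{"slide":[0,0,0],"dr":[0,0,7],"claw":1},{"slide":[0,0,0],"dr":[0,0,7],"claw":1},{"slide":[0,0,0],"dr":[0,0,7],"claw":1},{"slide":[0,0,0],"dr":[0,0,7],"claw":1}]' >/dev/null
python3 -c "
from h import *
st()"
python3 -m crank '[{"slide":[0,0,0],"dr":[0,0,7],"claw":1},{"slide":[0,0,0],"dr":[0,0,7],"claw":1},{"slide":[0,0,0],"dr":[0,0,5],"claw":1},{"slide":[0,0,0],"dr":[0,0,3],"claw":1},{"slide":[0,0,0],"dr":[0,0,0],"claw":1}]' >/dev/null
python3 -c "
from h import *
st()"
python3 -m crank '[{"slide":[0,0,0],"dr":[0,0,0],"claw":1},{"slide":[0,0,0],"dr":[0,0,0],"claw":1}]' >/dev/null
python3 -c "
from h import *
st()
a=cams.get_image('side')
c=a['img'][185:255,175:255];b=cams.get_image('top')['img'][160:225,155:225]
cv2.imwrite('pics/f1.png',np.hstack([cv2.resize(c,(395,395),interpolation=cv2.INTER_CUBIC),cv2.resize(b,(395,395),interpolation=cv2.INTER_CUBIC)]))"
```

```text
t 13.58 pos [579.9 187.  173.1] xyaw -178.2 tilt [ 0.003 -0.   ] q6 8.4 F [ 2.2 -1.9  5.8] T [-0.58 -0.25  0.11] w 0.127 g 62.2
 t 14.00 pos [579.7 187.5 173.1] xyaw -144.8 tilt [0.002 0.001] q6 -24.9 F [0.5 3.6 6.3] T [ 0.47 -0.01 -0.1 ] w 0.131 g 62.3
 t 14.42 pos [579.3 187.9 173.1] xyaw -109.8 tilt [0.001 0.002] q6 -59.9 F [-3.   5.1  8.3] T [ 0.91  0.62 -0.09] w 0.129 g 62.5
 t 14.83 pos [578.9 188.  173.1] xyaw -87.9 tilt [0.001 0.002] q6 -81.8 F [-5.   5.  10.4] T [0.92 0.96 0.06] w 0.130 g 62.7
 t 15.00 pos [578.9 188.  173.1] xyaw -88.1 tilt [0.001 0.002] q6 -81.6 F [-4.4  5.2 10.2] T [0.94 0.91 0.05] w 0.131 g 62.7
```

View pics/f1.png

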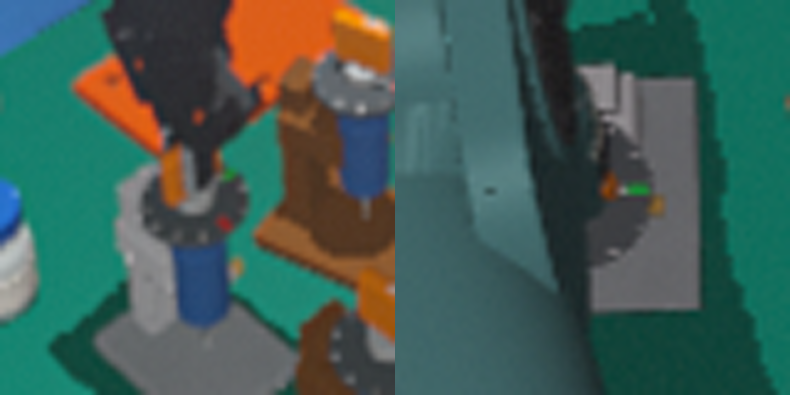

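The wing's end points at the green tick (top crop 610,187 → 640,189) and is still gripped. The tool yaw of −88.1° is 90° from the measured stop contact at about −178.3°, and the forces are low. Handing in.

```bash
python3 -c "
from h import *
print(bot.hand_in()); st()"
```

```text
the job is handed in; nothing more can be done
None
the job is handed in; nothing more can be done
```

I turned the orange screw clockwise onto its stop (2.8 N·m, one regrip), backed it off about 90° to the green tick, and handed the job in at about 15 s with the wing still gripped; I saw no sign of touching anything else, though I took no final picture of the black screw or the other items.

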